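# Take the battery out of the data logger and put it on charge

### The job

The data logger's battery has to go on charge. Press on the logger's flat sliding cover and drag it all the way back, lift the battery's front end over the logger's front wall and draw it out, and lay it gently and flat in the charger's cradle with its contact end at the charger's contact end. Then slide the logger's cover fully shut again, leaving the other things on the bench where they are.

Things in the scene. Friction and masses are not known exactly. Their poses are not given: they have to be found in the camera images.
- logger: the data logger: grey instrument case 214 (x) x 92 (y) x 45 mm high, fixed to the bench. Origin: centre of its underside, z up; +x to its front end, -x to its rear end with three brass sockets. Aluminium rails along its top edges, 76 mm apart, tops at z = 45 mm, hold the cover. A fixed deck (underside z = 37 mm, top 39 mm) lies behind x = -7 mm; the battery bay runs back under it to x = -39 mm
- front_lip (a point): the middle of the top inner edge of the logger's front wall, which the battery must be lifted over: at x = 100.5 mm of the logger, z = 42.5 mm. The wall is 6.5 mm thick and rises 34.5 mm above the bay's floor. Bay: 80 mm wide at the top, floor at z = 8 mm, where 8 mm high guides leave 61 mm for the battery; open upward from the deck's edge to this wall when the cover is back
- cover (a joint): how far the logger's cover has been slid back toward the rear (-x of the logger), in m: 0 = fully shut (front edge against the front wall), 0.092 = fully open, at its stop. It stays where it is left and needs a push of about 3 N along x
- cover_pad (a point): the middle of the finely ribbed thumb area on the top of the cover, a flat black plate 110 (x) x 79 mm, 3.5 mm thick, top at z = 42.8 mm, flush with the front wall; no handle, and when shut no front edge to push: friction moves it. The point moves with it: when shut at x = 79 mm of the logger. The cover's front edge is 21 mm ahead (+x) of it, its rear edge 89 mm behind
- pack_center (a point): centre of the battery's flat black body, 130 (x) x 56 (y) x 18 mm (z), about 0.26 kg; +x to its front end, brass contacts on its -x end. At the start it lies flat in the bay, axes as the logger's, front end about 1.5 mm behind the front wall, contact end 24 mm under the deck: to come out it is tilted front end up by 16 to 19 degrees and drawn 30 mm or more forward along its length
- pack_rib (a point): the middle of the battery's grip rib, an upright rib on top of its body, 50 long (x) x 12 wide (y) x 10 mm high, to be pinched across y from above. This point is 30 mm ahead (+x) of the body's centre and 14 mm above it; the rib's top is 19 mm and the body's top face 9 mm above the body's centre. With the cover back, over 30 mm are free on either side of the rib
- charger_bay (a point): middle of the floor of the charger's open cradle, 10 mm above the bench; z up, -x to its contact end. The charger is a fixed grey unit 200 x 92 mm; its black block with four brass contacts, 34 mm high, stands 69.5 mm from this point. About 4 mm to spare all round; the flared walls rise about 15 mm above the floor. In place, its centre is 9 mm above this point, x axes alike
- vice_top (a point): the top of the fixed blue and white board vice that stands between the logger's and the charger's places, 88 mm high, 106 mm in x and 222 mm in y about this point; the battery has to be carried over it or in front of it (-x). Behind it stand the power supply (127 mm high, from x = 0.63 m) and the parts drawers (205 mm high, from x = 0.66 m). Logger and charger may have changed sides
- multimeter: the hand-held multimeter, 158 x 78 x 46 mm, loose, not part of the job; origin at the centre of its underside
- driver: the screwdriver, 164 mm long, 23 mm thick, loose, not part of the job; origin at the centre of its underside
- cutter: the side cutter (small pliers), 130 x 40 x 11 mm, loose, not part of the job; origin at the centre of its underside
- notebook: the spiral notebook, 108 x 83 x 13 mm, loose, not part of the job; origin at the centre of its underside
- parts_case: the flat clear case of standoffs, 121 x 85 x 30 mm, loose, not part of the job; origin at the centre of its underside

How it is judged:
By the outcome, as a careful person would: the job done as asked, in the order asked, and still so for the second after the job is handed in, with the robot touching nothing.
It also fails if it takes over 61 s, if anything falls off the work surface, if the arm or the gripper's body presses on something with over 40 N, if the wrist force passes 120 N, or if a joint passes its speed limit or range.

### The arm

A 7-joint arm with a two-finger parallel gripper is mounted at the origin on a cart in front of the work surface, level with it; the furniture and walls round the work are solid. World frame = base frame: x ahead of the robot, y to its left, z up, the work surface at z = 0. Lengths are in m, angles in rad, forces in N, time in s.
With the tool pointing down it reaches from about 0.4 to 0.9 m from the base axis. Payload 5.6 kg.
Tool frame: the origin (TCP) lies between the finger pads; the fingertips stand 11 mm ahead of it and the grasp point (between the pads) lies 8 mm behind it; z points along the fingers, y is the line along which they close (so a half turn about z gives the same grasp; the last joint's range is limited). The gripper opens to 92 mm and grips with 3 to 60 N. Pads are 20 mm wide; open, the fingers measure 128 mm over their backs; the gripper's body (75 mm by 189 mm) begins 69 mm behind the grasp point.
Start: joints at [-1.222, 0.468, -0.012, 1.603, 0.006, 1.071, -0.056], TCP at [0.248, 0.601, 0.226] pointing down, gripper open.
Joint ranges: [-2.53, 2.53], [-0.31, 2.02], [-1.57, 1.55], [0.28, 2.44], [-1.29, 4.43], [0.15, 1.84], [-2.92, 2.92]. Speed limits (rad/s): [2.57, 2.57, 3.14, 3.14, 3.14, 3.14, 3.14].

### API

Orientations are given as [roll, pitch, yaw] about the fixed x, y, z axes, in that order (R = Rz(yaw) Ry(pitch) Rx(roll)).
In Python, from rig import r gives the robot as it stands.
- The arm moves only by the tool send_rows, never from a script. Its argument "rows" is a list of rows, each a list of 4 numbers: the shift along the tool's x, y, z normalised to -1 to 1, where 1 is 800 mm, then the turn about the tool's z normalised to -1 to 1, where 1 is 30 degrees. In form: [[x, y, z, spin], ...]. A call has exactly 5 rows; each row is the pose to reach, as a shift and turn from the pose commanded when the call began, along the tool's axes at that moment; what a row does not reach only later rows make up. A row lasts 1/12 s, in which the tool goes at most 41.7 mm and 7.16 degrees, less where a joint would pass 70% of its speed; a pose out of reach is approached as far as the arm can. A call with a number of a shift or a turn outside -1 to 1 is refused whole. A call with a gripper value outside its range is refused whole. "fingers" is the gripper command: -1 is fully open, 1 is shut, values between are in proportion, set as the call begins (left out, the last holds). The fingers move at their own pace and stop on an object; "grip_force" is the grip in N (left out, the last holds). Time passes only in rows, so rows that repeat a pose let the fingers close, or fill a call up. It gives the time, the measured TCP pose, the force, the opening and the grip force at its end, in the units of the state.
- r.sense(): the state, without advancing time (a new reading comes with each control period).
- r.snapshot(name): name is "scene" or "top" or "wrist"; returns a dict with "color" (400x640x3 uint8, red, green, blue), "z_map" (400x640 float32, m along the optical axis (not along the pixel's ray), 0 where there is no reading), "fovy" (degrees; the focal length in pixels is half the picture's height over the tangent of half this angle, whatever the lens; pixels are square), "cx", "cy" (the principal point, pixels), "k1" (the pictures are not rectified: a ray, as slopes to the right and down, at radius r is drawn at 1 + k1 r^2 times it, then the intrinsics apply), "position" and "rotation" of the camera in the world. Camera axes: x right, y up, looking along -z (the intrinsics and any distortion apply to the point x, -y, -z); pixel columns grow to the right and rows downward; lengths in m; the calibration is good to about 2 mm. A picture is of the moment at which its call begins.
- r.close_job(): hands the job in; it is judged then, once.
Trained networks look in a picture, given as the dict that the camera call returned (one of the last four; its "shot" number tells which), for a name from the list of things; names that differ only in an ending like _2 or _b are one class to them, and where a whole thing is asked for, a point or a joint stands for the part that bears it (a point fixed in the world has none). Each returns a list of dicts, best first, with "confidence" (0 to 1); they miss things now and then, are a little off and sometimes report something else, mostly with a low value. They report only what shows in the picture. A call takes as long as a camera call.
- r.search_frame(picture, label): "xy" ([column, row] in pixels, amid what is visible of it).
- r.regions_of(picture, label): "pixels" (400x640 bool, what is visible of it) and "xy" ([column, row] in pixels, amid what is visible of it).
- r.place_of(picture, label): "xy" ([column, row] in pixels: a listed point, or the origin of a listed thing).
The state is a dict: "time": time; "joint_pos": joint angles; "qvel": joint speeds; "effort": joint torques, N m; "tool_pos": TCP position; "ee_rot": TCP orientation; "force": force on the tool from outside, world axes, zero at the start; "moment": the same for the moment, N m; "gripper_width": opening from 0.0 (shut) to 1.0 (fully open); "grasp_force": force on a finger pad.
Only numpy, scipy, OpenCV 4.12 (cv2) and the standard library are available. Lean on these libraries where they do the work, as an engineer would, in place of code of your own. Each camera call takes 0.05 s, during which the arm holds its last target. There are 200 camera calls.

## Working session

There is one attempt and no reset: what is moved stays moved. The work goes in short steps, Python scripts to look and compute and a tool call to move; the robot and the scene stay as the last step left them, time stands still between calls to the robot, and variables do not carry over. Pictures are saved under pics/ and viewed, at most 12 in all, crops included, and the job is handed in when it is done.

Besides the shell and the picture viewer there is one more tool, called after "Request:" in YAML: its name, and indented under it one key for each argument. send_rows: Moves the arm, as the interface text tells. Scaled input: -1 to 1 covers 800 mm each way for a shift and 30 degrees each way for a turn. Its arguments: {"type":"object","properties":{"rows":{"type":"array"},"fingers":{"type":"number"},"grip_force":{"type":"number"}},"required":["rows"]}

```bash
ls; mkdir -p pics; cat > h.py <<'E'
import numpy as np, cv2
from rig import r
def ray(p,uv):
    f=200/np.tan(np.radians(p["fovy"])/2)
    d=(np.array(uv,float)-[p["cx"],p["cy"]])/f
    K=np.eye(3); s=cv2.undistortPoints(np.array([[d]]),K,np.array([p["k1"],0,0,0,0.]))[0,0]
    return np.array([s[0],-s[1],-1.])
def at_z(p,uv,z):
    d=np.array(p["rotation"])@ray(p,uv); o=np.array(p["position"]); return o+d*(z-o[2])/d[2]
def at_depth(p,uv):
    u,v=np.round(uv).astype(int); w=p["z_map"][max(v-2,0):v+3,max(u-2,0):u+3]; w=w[w>0]
    return np.array(p["position"])+np.array(p["rotation"])@(ray(p,uv)*np.median(w)) if len(w) else None
def save(p,n): cv2.imwrite(f"pics/{n}.png",cv2.cvtColor(p["color"],cv2.COLOR_RGB2BGR))
E
python3 - <<'E'
from h import *
np.set_printoptions(precision=4,suppress=True)
s=r.sense(); print(s)
ims=[]
for c in("top","scene"):
    p=r.snapshot(c); save(p,c+"0"); print(c,p["position"],p["fovy"])
    for n in "logger front_lip cover_pad charger_bay vice_top multimeter driver cutter notebook parts_case pack_center".split():
        for d in r.place_of(p,n)[:2]:
            print(n,np.round(d["xy"]),round(d["confidence"],2),at_depth(p,d["xy"]))
E
```

```text
pics
{'time': 0.0, 'joint_pos': array([-1.222 ,  0.4684, -0.0116,  1.6036,  0.006 ,  1.0714, -0.0563]), 'qvel': array([ 0.0005,  0.0002,  0.0001, -0.0018,  0.0002,  0.0006, -0.0008]), 'effort': array([  0.0002, -52.0556,  -0.0121, -24.3756,  -0.0566,   0.0169,
         0.0001]), 'tool_pos': array([0.2481, 0.6002, 0.2247]), 'ee_rot': array([-3.1398,  0.0001,  2.7497]), 'force': array([-0.4401, -0.0086,  0.4084]), 'moment': array([-0.0136,  0.016 ,  0.011 ]), 'grasp_force': 0.0, 'gripper_width': 0.9966543774262955}
top [ 0.4104 -0.0297  1.2178] 56.894105549372476
logger [187. 220.] 0.85 [2.245  1.8049 3.0524]
front_lip [186. 198.] 0.81 [2.2497 1.8097 3.0572]
cover_pad [186. 202.] 0.72 [2.2495 1.8095 3.057 ]
charger_bay [360. 207.] 0.97 [2.3573 1.9172 3.1647]
vice_top [307. 238.] 0.31 [2.2758 1.8358 3.0833]
multimeter [306. 238.] 0.92 [2.276  1.836  3.0835]
driver [251. 238.] 0.72 [2.3178 1.8777 3.1252]
cutter [313. 212.] 0.69 [2.3552 1.9151 3.1626]
notebook [430. 225.] 0.79 [2.3743 1.9343 3.1818]
parts_case [305. 240.] 0.6 [2.276  1.8359 3.0835]
parts_case [310. 185.] 0.56 [2.3175 1.8774 3.1249]
pack_center [315. 214.] 0.16 [2.3552 1.9151 3.1627]
scene [0.8548 0.6481 1.1561] 49.72405185743911
logger [402. 314.] 0.6 [-2.067  -2.2737 -1.7657]
front_lip [371. 322.] 0.89 [-2.0887 -2.2954 -1.7874]
cover_pad [374. 314.] 0.89 [-2.11   -2.3167 -1.8086]
charger_bay [373. 314.] 0.71 [-2.1089 -2.3156 -1.8076]
charger_bay [296. 172.] 0.55 [-3.1401 -3.3468 -2.8388]
vice_top [335. 241.] 0.9 [-2.6208 -2.8275 -2.3195]
vice_top [320. 211.] 0.66 [-2.8592 -3.0659 -2.5579]
multimeter [347. 203.] 0.66 [-2.7487 -2.9554 -2.4474]
multimeter [378. 315.] 0.51 [-2.1023 -2.309  -1.801 ]
driver [374. 246.] 0.56 [-2.5226 -2.7293 -2.2213]
cutter [319. 212.] 0.6 [-2.8434 -3.0502 -2.5421]
notebook [281. 128.] 0.8 [-3.5135 -3.7202 -3.2122]
notebook [296. 172.] 0.15 [-3.1418 -3.3486 -2.8405]
parts_case [296. 221.] 0.75 [-2.7573 -2.964  -2.456 ]
```

View pics/top0.png

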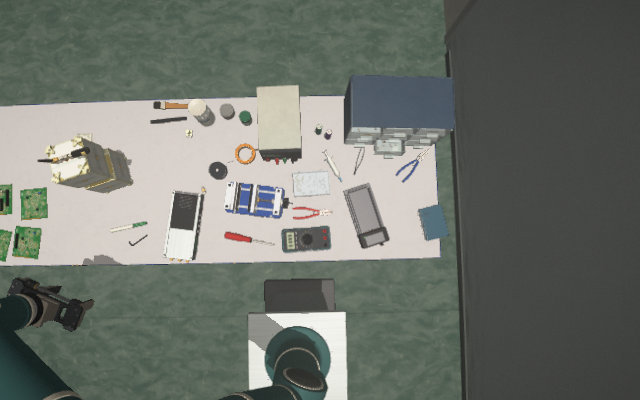

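View pics/scene0.png

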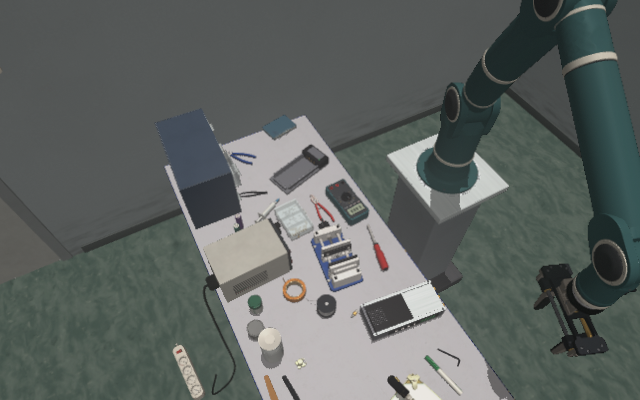

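```bash
sed -i 's/np.array(p\["rotation"\])@/rot(p)@/' h.py; cat >> h.py <<'E'
from scipy.spatial.transform import Rotation as Ro
def rot(p):
    a=np.array(p["rotation"]); return a if a.shape==(3,3) else Ro.from_euler("xyz",a).as_matrix()
E
python3 - <<'E'
from h import *
np.set_printoptions(precision=4,suppress=True)
p=r.snapshot("top"); print(p["rotation"],p["k1"])
zs=dict(front_lip=.0425,cover_pad=.0428,charger_bay=.01)
for n in "logger front_lip cover_pad charger_bay vice_top multimeter driver cutter notebook parts_case".split():
    for d in r.place_of(p,n)[:2]:
        print(n,np.round(d["xy"]),round(d["confidence"],2),at_depth(p,d["xy"]),at_z(p,d["xy"],zs.get(n,0)))
for n in ("logger","charger_bay","cover_pad","vice_top","multimeter"):
    for d in r.regions_of(p,n)[:1]:
        m=d["pixels"]; ys,xs=np.nonzero(m); q=np.array([at_depth(p,(x,y)) for x,y in zip(xs,ys)])
        (c,wh,a)=cv2.minAreaRect((q[:,:2]*1000).astype(np.float32)); print(n,d["confidence"],len(xs),c,wh,a,np.percentile(q[:,2],[5,50,95]))
E
```

```text
[ 0.078  -0.0149 -1.5934] -0.061278329937692715
logger [189. 223.] 0.89 [0.4461 0.3355 0.0413] [0.4474 0.3483 0.    ]
logger [310. 215.] 0.59 [ 0.4668 -0.0527  0.0022] [ 0.4669 -0.0527  0.    ]
front_lip [185. 193.] 0.62 [0.5434 0.3484 0.0403] [0.5431 0.3477 0.0425]
cover_pad [185. 203.] 0.73 [0.5107 0.3501 0.0416] [0.5106 0.3497 0.0428]
charger_bay [359. 209.] 0.86 [ 0.4817 -0.2117  0.0106] [ 0.4817 -0.2118  0.01  ]
vice_top [259. 198.] 0.79 [0.5226 0.1117 0.045 ] [0.5269 0.1171 0.    ]
multimeter [307. 242.] 0.67 [ 0.3801 -0.0395  0.0404] [ 0.3791 -0.0399  0.    ]
cutter [315. 214.] 0.56 [ 0.4695 -0.0679  0.0023] [ 0.4696 -0.068   0.    ]
notebook [432. 224.] 0.57 [ 0.4249 -0.4555  0.0094] [ 0.425  -0.4588  0.    ]
parts_case [308. 183.] 0.76 [ 0.5697 -0.0468  0.0283] [ 0.5735 -0.0472  0.    ]
logger 0.98 2131 (436.42120361328125, 358.6071472167969) (107.45266723632812, 227.5782470703125) 77.51702880859375 [0.0242 0.0411 0.0432]
charger_bay 0.56 1722 (458.2871398925781, -235.3140869140625) (205.19964599609375, 93.40796661376953) 16.320688247680664 [0.0084 0.011  0.0343]
cover_pad 0.91 792 (482.9095153808594, 352.10870361328125) (78.00054931640625, 106.86800384521484) 82.56761932373047 [0.0412 0.0423 0.0433]Traceback (most recent call last):
  File "<stdin>", line 9, in <module>
ValueError: it knows: charger_bay, cover, cover_pad, cutter, driver, front_lip, logger, multimeter, notebook, pack_center, pack_rib, parts_case
```

```bash
cat >> h.py <<'E'
def plan(tgt,yaw=None,n=1):
    "yaw in degrees of tool; prints final-row numbers for n calls"
    s=r.sense(); P=np.array(s["tool_pos"]); y0=np.degrees(s["ee_rot"][2])
    if yaw is None: yaw=y0
    dy=(yaw-y0+180)%360-180
    for i in range(n):
        R=Ro.from_euler("xyz",[np.pi,0,np.radians(y0+dy*i/n)]).as_matrix()
        v=R.T@((np.array(tgt)-P)/n)/.8
        print("call",i,"final row",np.round(v,4),"spin",round(-dy/n/30,3))
E
python3 - <<'E'
from h import *
plan([.515,.348,.16],172.6,2)
E
```

```text
call 0 final row [-0.2144 -0.0823  0.041 ] spin -0.251
call 1 final row [-0.2018 -0.1097  0.041 ] spin -0.251
```

Request:
send_rows:
  rows:
    - [-0.03,-0.012,0.006,-0.05]
    - [-0.075,-0.028,0.015,-0.1]
    - [-0.12,-0.046,0.024,-0.15]
    - [-0.167,-0.064,0.032,-0.2]
    - [-0.214,-0.082,0.041,-0.25]
  fingers: 1
  grip_force: 20

```text
time: 2.32
tool_pos: [0.3824, 0.4736, 0.1928]
ee_rot: [3.141, 0.0, 2.883]
force: [1.2, 0.6, 0.2]
gripper_width: 0.662
grasp_force: 0.0
```

Request:
send_rows:
  rows:
    - [-0.047,-0.025,0.008,-0.05]
    - [-0.094,-0.05,0.016,-0.1]
    - [-0.14,-0.075,0.025,-0.15]
    - [-0.18,-0.097,0.034,-0.2]
    - [-0.202,-0.11,0.041,-0.25]

```text
time: 2.73
tool_pos: [0.5191, 0.3427, 0.1596]
ee_rot: [-3.14, 0.002, 3.007]
force: [0.0, -0.7, 0.2]
gripper_width: 0.294
grasp_force: 0.0
```

```bash
python3 - <<'E'
from h import *
np.set_printoptions(precision=4,suppress=True)
s=r.sense(); print(s["time"],s["tool_pos"],s["ee_rot"],s["force"],s["gripper_width"])
p=r.snapshot("wrist"); save(p,"w1"); print(p["position"],p["rotation"],p["fovy"])
for n,z in dict(logger=0,front_lip=.0425,cover_pad=.0428).items():
    for d in r.place_of(p,n)[:2]: print(n,np.round(d["xy"]),round(d["confidence"],2),at_depth(p,d["xy"]),at_z(p,d["xy"],z))
for n in("logger","cover_pad"):
    for d in r.regions_of(p,n)[:1]:
        ys,xs=np.nonzero(d["pixels"]); k=slice(None,None,7)
        q=np.array([at_depth(p,(x,y)) for x,y in zip(xs[k],ys[k])]); print(n,cv2.minAreaRect((q[:,:2]*1000).astype(np.float32)))
E
```

```text
2.7333 [0.5191 0.3427 0.1596] [-3.1396  0.0023  3.0068] [ 0.044  -0.6827  0.2407] 0.2943779892093962
[0.4397 0.354  0.3176] [-0.2861  0.0015  1.4365] 60.529431584940276
logger [321.  97.] 0.59 [0.4397 0.3596 0.0419] [0.4397 0.3604 0.    ]
cover_pad [320. 193.] 0.84 [0.5162 0.349  0.042 ] [0.516  0.349  0.0428]
logger ((457.87750244140625, 356.87908935546875), (107.78488159179688, 196.4071502685547), 82.16140747070312)
cover_pad ((481.3589172363281, 353.03424072265625), (76.20184326171875, 108.82064056396484), 82.41696166992188)
```

View pics/w1.png

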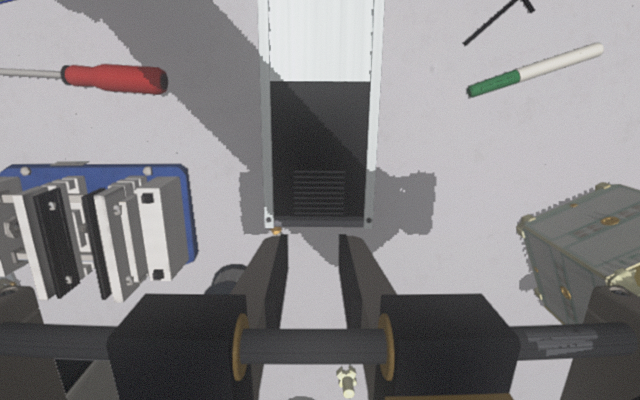

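Request:
send_rows:
  rows:
    - [0.002,0.004,0.02,0]
    - [0.005,0.007,0.055,0]
    - [0.005,0.007,0.09,0]
    - [0.005,0.007,0.112,0]
    - [0.005,0.007,0.122,0]

```text
time: 3.45
tool_pos: [0.5088, 0.3552, 0.06]
ee_rot: [-3.14, -0.003, 3.015]
force: [-0.6, -0.9, 1.0]
gripper_width: 0.003
grasp_force: 0.0
```

Request:
send_rows:
  rows:
    - [0,0,0.002,0]
    - [0,0,0.004,0]
    - [0,0,0.006,0]
    - [0,0,0.008,0]
    - [0,0,0.01,0]

```text
time: 3.87
tool_pos: [0.5122, 0.3546, 0.0555]
ee_rot: [3.14, 0.001, 3.012]
force: [0.7, -0.3, -0.7]
gripper_width: 0.003
grasp_force: 0.0
```

Request:
send_rows:
  rows:
    - [0,0,0.001,0]
    - [0,0,0.002,0]
    - [0,0,0.003,0]
    - [0,0,0.004,0]
    - [0,0,0.004,0]

```text
time: 4.28
tool_pos: [0.513, 0.3542, 0.054]
ee_rot: [3.14, 0.002, 3.011]
force: [-2.1, -3.9, 14.7]
gripper_width: 0.005
grasp_force: 7.5
```

Request:
send_rows:
  rows:
    - [0.005,0,0.001,0]
    - [0.015,0,0.001,0]
    - [0.028,0,0.001,0]
    - [0.041,0,0.001,0]
    - [0.054,0,0.001,0]

```text
time: 4.7
tool_pos: [0.4727, 0.3599, 0.054]
ee_rot: [3.138, 0.007, 3.01]
force: [2.8, -3.0, 15.8]
gripper_width: 0.006
grasp_force: 8.1
```

Request:
send_rows:
  rows:
    - [0.013,0,0,0]
    - [0.027,0,0,0]
    - [0.041,0,0,0]
    - [0.054,0,0,0]
    - [0.064,0,0,0]

```text
time: 5.12
tool_pos: [0.4221, 0.3674, 0.0541]
ee_rot: [3.136, 0.008, 3.011]
force: [8.1, -2.0, 11.0]
gripper_width: 0.007
grasp_force: 5.5
```

```bash
python3 - <<'E'
from h import *
np.set_printoptions(precision=4,suppress=True)
s=r.sense(); print(s["time"],s["tool_pos"],s["ee_rot"],s["force"])
p=r.snapshot("wrist"); save(p,"w2")
for n,z in dict(front_lip=.0425,cover_pad=.0428,pack_rib=.031,pack_center=.017).items():
    for d in r.place_of(p,n)[:2]: print(n,np.round(d["xy"]),round(d["confidence"],2),at_z(p,d["xy"],z))
E
```

```text
5.1167 [0.4221 0.3674 0.0541] [3.1362 0.0076 3.0105] [ 8.0618 -2.0008 10.982 ]
pack_rib [306. 357.] 0.65 [0.5013 0.3528 0.031 ]
pack_center [304. 311.] 0.81 [0.476  0.3551 0.017 ]
```

View pics/w2.png

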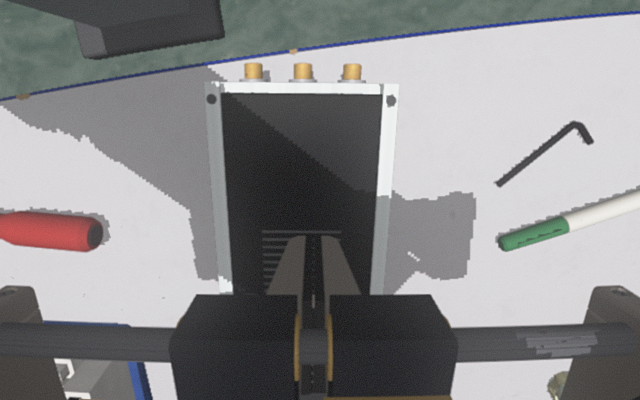

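Request:
send_rows:
  rows:
    - [0,0,-0.01,0]
    - [-0.01,0,-0.04,0]
    - [-0.03,0,-0.08,0]
    - [-0.06,0,-0.12,0]
    - [-0.09,0,-0.14,0]
  fingers: 0.43

```text
time: 5.78
tool_pos: [0.491, 0.3582, 0.1669]
ee_rot: [3.137, 0.003, 3.013]
force: [0.8, 1.7, 0.7]
gripper_width: 0.288
grasp_force: 0.0
```

Request:
send_rows:
  rows:
    - [-0.01,0,0,0]
    - [-0.013,0,0,0]
    - [-0.013,0,0,0]
    - [-0.013,0,0,0]
    - [-0.013,0,0,0]

```text
time: 6.2
tool_pos: [0.4975, 0.3557, 0.1608]
ee_rot: [-3.14, -0.003, 3.013]
force: [1.1, -0.0, -0.1]
gripper_width: 0.284
grasp_force: 0.0
```

```bash
python3 - <<'E'
from h import *
np.set_printoptions(precision=4,suppress=True)
s=r.sense(); print(s["time"],s["tool_pos"],s["ee_rot"],s["force"],s["gripper_width"])
p=r.snapshot("wrist"); save(p,"w3"); 
for n,z in dict(front_lip=.0425,cover_pad=.0428,pack_rib=.031,pack_center=.017).items():
    for d in r.place_of(p,n)[:2]: print(n,np.round(d["xy"]),round(d["confidence"],2),at_z(p,d["xy"],z),at_depth(p,d["xy"]))
for n in("cover_pad","pack_rib"):
    for d in r.regions_of(p,n)[:1]:
        ys,xs=np.nonzero(d["pixels"]); k=slice(None,None,7)
        q=np.array([at_depth(p,(x,y)) for x,y in zip(xs[k],ys[k])]); print(n,cv2.minAreaRect((q[:,:2]*1000).astype(np.float32)))
E
```

```text
6.2 [0.4975 0.3557 0.1608] [-3.1396 -0.0029  3.0131] [ 1.1119 -0.0099 -0.1213] 0.28412366380764686
front_lip [305. 246.] 0.76 [0.5398 0.3435 0.0425] [0.5405 0.3434 0.0409]
cover_pad [309. 111.] 0.85 [0.4264 0.3617 0.0428] [0.4265 0.3616 0.0421]
pack_rib [307. 201.] 0.63 [0.5026 0.3502 0.031 ] [0.5015 0.3504 0.0348]
pack_center [308. 167.] 0.8 [0.4754 0.354  0.017 ] [0.4739 0.3543 0.025 ]
pack_center [303. 245.] 0.19 [0.55   0.3396 0.017 ] [0.5399 0.3417 0.0403]
cover_pad ((397.1390380859375, 364.5395202636719), (77.5780258178711, 102.07483673095703), 81.60624694824219)
pack_rib ((494.18798828125, 351.8380432128906), (55.46621322631836, 89.164306640625), 82.40070343017578)
```

View pics/w3.png

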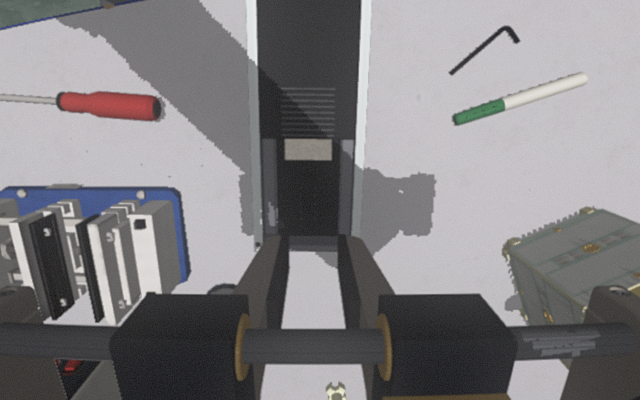

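Request:
send_rows:
  rows:
    - [-0.003,-0.003,0.025,0]
    - [-0.0065,-0.006,0.065,0]
    - [-0.0065,-0.006,0.1,0]
    - [-0.0065,-0.006,0.122,0]
    - [-0.0065,-0.006,0.128,0]

```text
time: 6.97
tool_pos: [0.5024, 0.3487, 0.0566]
ee_rot: [-3.138, -0.004, 3.011]
force: [-0.1, 0.4, 0.6]
gripper_width: 0.287
grasp_force: 0.0
```

Request:
send_rows:
  rows:
    - [0,0,0.006,0]
    - [0,0,0.012,0]
    - [0,0,0.018,0]
    - [0,0,0.023,0]
    - [0,0,0.025,0]

```text
time: 7.38
tool_pos: [0.5044, 0.3504, 0.0402]
ee_rot: [3.141, 0.001, 3.012]
force: [-0.4, 0.4, 0.1]
gripper_width: 0.288
grasp_force: 0.0
```

Request:
send_rows:
  rows:
    - [0,0,0,0]
    - [0,0,0,0]
    - [0,0,0,0]
    - [0,0,0,0]
    - [0,0,0,0]
  fingers: 1
  grip_force: 12

```text
time: 7.8
tool_pos: [0.5045, 0.3503, 0.0404]
ee_rot: [3.141, 0.001, 3.011]
force: [0.7, -0.4, 1.3]
gripper_width: 0.127
grasp_force: 12.0
```

Request:
send_rows:
  rows:
    - [0.0005,0,-0.003,0]
    - [0.002,0,-0.008,0]
    - [0.0036,0,-0.012,0]
    - [0.005,0,-0.017,0]
    - [0.0065,0,-0.02,0]

```text
time: 8.22
tool_pos: [0.4991, 0.3509, 0.0565]
ee_rot: [3.141, 0.0, 3.012]
force: [0.9, 0.1, -3.1]
gripper_width: 0.127
grasp_force: 12.0
```

Request:
send_rows:
  rows:
    - [0.0015,0,-0.004,0]
    - [0.003,0,-0.008,0]
    - [0.0045,0,-0.012,0]
    - [0.006,0,-0.015,0]
    - [0.006,0,-0.015,0]

```text
time: 8.63
tool_pos: [0.4943, 0.3517, 0.0686]
ee_rot: [3.141, 0.0, 3.012]
force: [-0.3, -0.1, -2.5]
gripper_width: 0.13
grasp_force: 12.0
```

```bash
python3 - <<'E'
from h import *
np.set_printoptions(precision=4,suppress=True)
s=r.sense(); print(s["time"],s["tool_pos"],s["ee_rot"],s["force"],s["gripper_width"],s["grasp_force"])
p=r.snapshot("wrist"); q=r.snapshot("scene")
a=p["color"]; b=cv2.resize(q["color"][250:380,310:490],(640,462))
im=np.vstack([a[:,:],]);cv2.imwrite("pics/w4.png",cv2.cvtColor(np.hstack([a[60:300,150:470],cv2.resize(q["color"][255:375,320:480],(320,240))]),cv2.COLOR_RGB2BGR))
for n,z in dict(front_lip=.0425,pack_rib=.05,pack_center=.03).items():
    for d in r.place_of(p,n)[:2]: print(n,np.round(d["xy"]),round(d["confidence"],2),at_depth(p,d["xy"]))
c=np.array([.4754,.354]);ax=np.array([np.cos(-.131),np.sin(-.131)])
# height profile along the pack axis (body top beside rib)
P=np.array([at_depth(p,(x,y)) if p["z_map"][y,x]>0 else [0,0,0] for y in range(100,300,2) for x in range(240,380,2)])
t=(P[:,:2]-c)@ax*1000; w=(P[:,:2]-c)@[-ax[1],ax[0]]*1000
for lo in range(-30,80,8):
    m=(t>lo)&(t<lo+8)&(abs(w)>11)&(abs(w)<25); print(lo,m.sum(),np.percentile(P[m,2]*1000,[10,50,90]) if m.any() else "")
E
```

```text
8.6333 [0.4943 0.3517 0.0686] [3.1412 0.0003 3.0117] [-0.2881 -0.0837 -2.546 ] 0.1303366197967938 11.99811190366745
front_lip [308. 310.] 0.88 [0.5264 0.3454 0.062 ]
pack_rib [312. 256.] 0.6 [0.4935 0.3517 0.0626]
pack_center [314. 198.] 0.77 [0.4679 0.3563 0.0442]
-30 178 [39.0216 39.6323 41.9726]
-22 208 [40.282  41.2053 42.3202]
-14 246 [ 42.6972  44.0343 151.4692]
-6 208 [45.002  45.949  46.9956]
2 856 [ 48.3364  91.8662 113.7658]
10 120 [49.6883 50.5129 52.0606]
18 17 [52.1689 52.9779 53.6979]
26 0 
34 0 
42 0 
50 0 
58 0 
66 0 
74 0
```

View pics/w4.png

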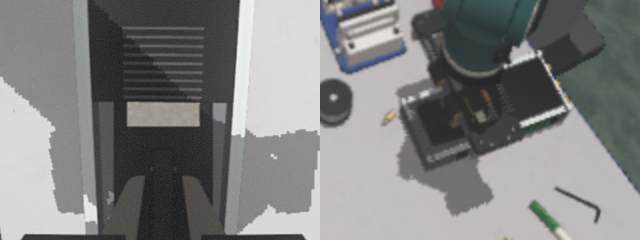

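Request:
send_rows:
  rows:
    - [0,0,0,0]
    - [-0.005,0,-0.0013,0]
    - [-0.014,0,-0.0037,0]
    - [-0.026,0,-0.007,0]
    - [-0.038,0,-0.0105,0]
  grip_force: 25

```text
time: 9.3
tool_pos: [0.5258, 0.3473, 0.0768]
ee_rot: [3.141, 0.001, 3.011]
force: [0.7, -0.1, -3.0]
gripper_width: 0.125
grasp_force: 25.0
```

Request:
send_rows:
  rows:
    - [-0.01,0,-0.0028,0]
    - [-0.02,0,-0.0056,0]
    - [-0.03,0,-0.0085,0]
    - [-0.038,0,-0.011,0]
    - [-0.041,0,-0.0116,0]

```text
time: 9.72
tool_pos: [0.5586, 0.3428, 0.0861]
ee_rot: [3.141, 0.001, 3.01]
force: [0.0, -0.3, -2.4]
gripper_width: 0.125
grasp_force: 25.0
```

Request:
send_rows:
  rows:
    - [0,0,-0.01,0]
    - [0,0,-0.03,0]
    - [0,0,-0.06,0]
    - [0,0,-0.1,0]
    - [0,0,-0.13,0]

```text
time: 10.13
tool_pos: [0.5566, 0.3438, 0.1921]
ee_rot: [3.141, 0.0, 3.012]
force: [0.4, 0.7, -1.5]
gripper_width: 0.12
grasp_force: 25.0
```

Request:
send_rows:
  rows:
    - [0,0,-0.01,0]
    - [0,0,-0.01,0]
    - [0,0,-0.01,0]
    - [0,0,-0.01,0]
    - [0,0,-0.01,0]

```text
time: 10.55
tool_pos: [0.5559, 0.3427, 0.1955]
ee_rot: [-3.139, -0.003, 3.012]
force: [0.0, -0.8, -2.4]
gripper_width: 0.123
grasp_force: 25.0
```

```bash
python3 - <<'E'
from h import *
np.set_printoptions(precision=4,suppress=True)
s=r.sense(); print(s["time"],s["tool_pos"],s["ee_rot"],s["force"],s["joint_pos"],s["gripper_width"],s["grasp_force"])
p=r.snapshot("wrist"); q=r.snapshot("top")
cv2.imwrite("pics/w5.png",cv2.cvtColor(np.hstack([p["color"][60:400,150:470],cv2.resize(q["color"][150:280,140:400],(640,340))[:,:]])[:,:800],cv2.COLOR_RGB2BGR))
m=r.regions_of(q,"charger_bay")[0]["pixels"]; ys,xs=np.nonzero(m)
P=np.array([at_depth(q,(x,y)) for x,y in zip(xs,ys)]); print(cv2.minAreaRect((P[:,:2]*1000).astype(np.float32)))
for d in r.place_of(q,"charger_bay")[:2]: print(d["confidence"],at_z(q,d["xy"],.01))
for n in ("cover_pad","front_lip"):
    for d in r.place_of(p,n)[:1]: print(n,d["confidence"],at_z(p,d["xy"],.0428))
E
```

```text
10.55 [0.5559 0.3427 0.1955] [-3.1391 -0.0028  3.0116] [ 0.0242 -0.7942 -2.4186] [-0.6303  0.5023  0.0369  1.6216 -0.0208  1.0219  0.8538] 0.12264796518160612 24.99823808670044
((457.93817138671875, -236.7955780029297), (206.22540283203125, 97.06664276123047), 16.47222137451172)
0.85 [ 0.4846 -0.2274  0.01  ]
cover_pad 0.8 [0.4282 0.3615 0.0428]
```

View pics/w5.png

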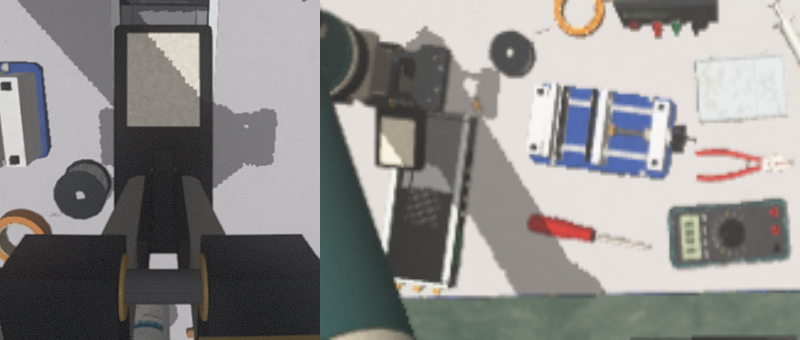

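```bash
python3 - <<'E'
from h import *
plan([.505,-.22,.205],196.4,5)
E
```

```text
call 0 final row [-0.0054 -0.1413 -0.002 ] spin -0.159
call 1 final row [ 0.0064 -0.1413 -0.002 ] spin -0.159
call 2 final row [ 0.0181 -0.1402 -0.002 ] spin -0.159
call 3 final row [ 0.0297 -0.1382 -0.002 ] spin -0.159
call 4 final row [ 0.0411 -0.1353 -0.002 ] spin -0.159
```

Request:
send_rows:
  rows:
    - [0,-0.012,-0.002,-0.02]
    - [-0.001,-0.04,-0.004,-0.05]
    - [-0.003,-0.07,-0.004,-0.09]
    - [-0.004,-0.105,-0.004,-0.125]
    - [-0.005,-0.141,-0.004,-0.16]

```text
time: 11.27
tool_pos: [0.5459, 0.2294, 0.201]
ee_rot: [-3.141, 0.0, 3.097]
force: [0.2, -0.1, -1.9]
gripper_width: 0.125
grasp_force: 25.0
```

Request:
send_rows:
  rows:
    - [0.001,-0.028,0,-0.032]
    - [0.003,-0.056,-0.001,-0.064]
    - [0.004,-0.085,-0.001,-0.096]
    - [0.005,-0.113,-0.002,-0.128]
    - [0.006,-0.141,-0.002,-0.16]

```text
time: 11.68
tool_pos: [0.536, 0.1166, 0.203]
ee_rot: [-3.142, 0.001, -3.103]
force: [-0.5, -0.6, -2.5]
gripper_width: 0.123
grasp_force: 25.0
```

Request:
send_rows:
  rows:
    - [0.004,-0.028,0,-0.032]
    - [0.007,-0.056,-0.001,-0.064]
    - [0.011,-0.084,-0.001,-0.096]
    - [0.014,-0.112,-0.002,-0.128]
    - [0.018,-0.14,-0.002,-0.16]

```text
time: 12.1
tool_pos: [0.5257, 0.0043, 0.2046]
ee_rot: [-3.141, 0.001, -3.02]
force: [0.4, 0.8, -2.8]
gripper_width: 0.129
grasp_force: 25.0
```

Request:
send_rows:
  rows:
    - [0.006,-0.028,0,-0.032]
    - [0.012,-0.055,-0.001,-0.064]
    - [0.018,-0.083,-0.001,-0.096]
    - [0.024,-0.111,-0.002,-0.128]
    - [0.03,-0.138,-0.002,-0.16]

```text
time: 12.52
tool_pos: [0.515, -0.1083, 0.2062]
ee_rot: [-3.141, 0.001, -2.936]
force: [0.2, 0.3, -2.0]
gripper_width: 0.126
grasp_force: 25.0
```

Request:
send_rows:
  rows:
    - [0.01,-0.033,0,-0.035]
    - [0.02,-0.066,-0.001,-0.07]
    - [0.03,-0.1,-0.001,-0.11]
    - [0.038,-0.125,-0.002,-0.14]
    - [0.041,-0.135,-0.002,-0.155]

```text
time: 12.93
tool_pos: [0.5041, -0.2233, 0.2078]
ee_rot: [-3.14, -0.0, -2.86]
force: [1.0, 0.5, -1.9]
gripper_width: 0.126
grasp_force: 25.0
```

Request:
send_rows:
  rows:
    - [0,0,0,0]
    - [0,0,0,0]
    - [0,0,0,0]
    - [0,0,0,0]
    - [0,0,0,0]

```text
time: 13.35
tool_pos: [0.5059, -0.2173, 0.2072]
ee_rot: [3.141, 0.0, -2.853]
force: [0.2, -0.1, -2.3]
gripper_width: 0.129
grasp_force: 25.0
```

```bash
python3 - <<'E'
from h import *
np.set_printoptions(precision=4,suppress=True)
s=r.sense(); print(s["time"],s["tool_pos"],s["ee_rot"],s["force"],s["joint_pos"][-1],s["gripper_width"])
p=r.snapshot("wrist"); save(p,"w6")
for d in r.place_of(p,"charger_bay")[:2]: print("bay",d["xy"],d["confidence"],at_z(p,d["xy"],.01))
for n in ("pack_center","pack_rib"):
  for d in r.place_of(p,n)[:1]: print(n,d["xy"],d["confidence"],at_depth(p,d["xy"]))
m=r.regions_of(p,"charger_bay")[:1]
if m:
    ys,xs=np.nonzero(m[0]["pixels"]); P=np.array([at_depth(p,(x,y)) for x,y in zip(xs[::5],ys[::5])]); print(cv2.minAreaRect((P[:,:2]*1000).astype(np.float32)))
E
```

```text
13.35 [ 0.5059 -0.2173  0.2072] [ 3.141   0.0002 -2.8531] [ 0.1585 -0.0906 -2.2665] 2.2658834269619965 0.1285877532506891
bay [313.7, 199.6] 0.71 [ 0.5297 -0.2086  0.01  ]
bay [427.9, 262.3] 0.16 [ 0.5645 -0.0608  0.01  ]
pack_center [315.6, 198.6] 0.81 [ 0.4801 -0.2229  0.183 ]
pack_rib [314.9, 254.3] 0.68 [ 0.5043 -0.2162  0.2013]
((388.6678466796875, -257.45550537109375), (71.97129821777344, 101.79467010498047), 9.504148483276367)
```

View pics/w6.png

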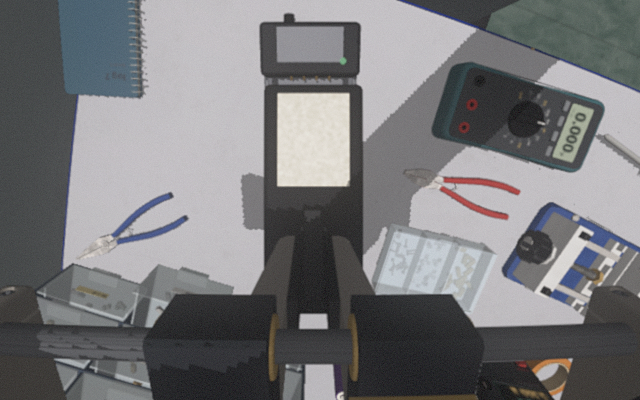

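```bash
python3 - <<'E'
from h import *
np.set_printoptions(precision=4,suppress=True)
p=r.snapshot("wrist")
P=np.array([[*at_depth(p,(x,y)),x,y] for y in range(8,130) for x in range(235,390) if p["z_map"][y,x]>0])
B=P[(P[:,2]>.026)&(P[:,2]<.045)]; print(len(B),cv2.minAreaRect((B[:,:2]*1000).astype(np.float32)))
a=np.radians(16.5);u=np.array([np.cos(a),np.sin(a)]);v=np.array([-u[1],u[0]])
c=np.array([.4846,-.2274]);t=(B[:,:2]-c)@u*1000;w=(B[:,:2]-c)@v*1000
print("block t",np.percentile(t,[1,5,50,95,99]),"w",np.percentile(w,[.5,2,50,98,99.5]))
# top-camera view, block
q=r.snapshot("top")
m=np.array([[*at_depth(q,(x,y))] for y in range(170,265) for x in range(330,400) if q["z_map"][y,x]>0])
d=(m[:,:2]-c); t=d@u*1000;w=d@v*1000
k=(m[:,2]>.026)&(m[:,2]<.045)&(t<-50)&(abs(w)<60); print("top blk",k.sum(),np.percentile(t[k],[2,50,98]),np.percentile(w[k],[1,50,99]))
# body of battery lateral edges from wrist
P=np.array([[*at_depth(p,(x,y))] for y in range(84,235) for x in range(235,390) if p["z_map"][y,x]>0])
k=(P[:,2]>.15)&(P[:,2]<.2);d=P[k,:2]-c;t=d@u*1000;w=d@v*1000;z=P[k,2]*1000
f=abs(w+0)<200
print("pack t",np.percentile(t,[.5,50]),"w",np.percentile(w,[.5,50,99.5]), "slope",np.polyfit(t[(t<0)],z[(t<0)],1))
for lo in range(-60,10,10):
    g=(t>lo)&(t<lo+10); 
    if g.sum()>20: print(lo,g.sum(),np.percentile(w[g],[1,50,99]),np.median(z[g]))
s=r.sense();print((s["tool_pos"][:2]-c)@u,(s["tool_pos"][:2]-c)@v, np.degrees(s["ee_rot"][2])+180)
E
```

```text
5382 ((387.9222717285156, -254.91659545898438), (45.69407653808594, 92.43805694580078), 16.478870391845703)
block t [-123.2274 -121.255  -100.8852  -79.4475  -77.7447] w [-44.2444 -42.4833   1.4487  44.8062  46.5645]
top blk 38 [-104.9787  -87.8069  -76.7385] [24.8134 39.8472 46.3287]
pack t [-64.5937 -24.2863] w [-24.49     3.1123  30.7525] slope [  0.3067 184.4762]
-60 1780 [-24.0247   3.1386  30.3067] 167.72688150680727
-50 1874 [-23.8524   3.1292  30.2838] 170.69633383900725
-40 1869 [-23.7884   3.1195  30.0527] 173.80484190988395
-30 1822 [-24.3138   3.1094  30.4766] 176.78806985356516
-20 1824 [-23.7671   3.1077  30.0093] 179.7591128683793
-10 1950 [-23.7759   3.0936  29.9525] 182.6847301451529
0 1959 [-23.7124   3.0755  29.9305] 186.02908435959287
0.022545971182914296 0.0023108166592204567 16.407636688211284
```

```bash
python3 - <<'E'
from h import *
p=r.snapshot("wrist")
a=cv2.resize(cv2.imread("pics/top0.png")[175:255,335:395],(450,600),interpolation=cv2.INTER_CUBIC)
b=cv2.resize(cv2.cvtColor(p["color"],cv2.COLOR_RGB2BGR)[10:100,250:370],(350,262),interpolation=cv2.INTER_CUBIC)
c=np.zeros((600,350,3),np.uint8); c[:262]=b
q=r.snapshot("scene"); c[270:600]=cv2.resize(cv2.cvtColor(q["color"],cv2.COLOR_RGB2BGR)[125:205,260:345],(350,330),interpolation=cv2.INTER_CUBIC)
cv2.imwrite("pics/c7.png",np.hstack([a,c]))
for y in range(66,92,2): 
    print(y,np.round(np.array([at_depth(p,(x,y)) for x in (285,300,318,335)])[:,2]*1000).tolist(), end=";")
E
```

```text
66 [33.0, 33.0, 33.0, 33.0];68 [33.0, 33.0, 33.0, 33.0];70 [33.0, 33.0, 33.0, 33.0];72 [33.0, 33.0, 33.0, 33.0];74 [32.0, 32.0, 32.0, 32.0];76 [30.0, 29.0, 30.0, 29.0];78 [9.0, 10.0, 21.0, 10.0];80 [9.0, 9.0, 10.0, 9.0];82 [9.0, 9.0, 10.0, 9.0];84 [11.0, 10.0, 11.0, 10.0];86 [165.0, 164.0, 164.0, 164.0];88 [165.0, 165.0, 165.0, 165.0];90 [165.0, 166.0, 165.0, 166.0];
```

View pics/c7.png

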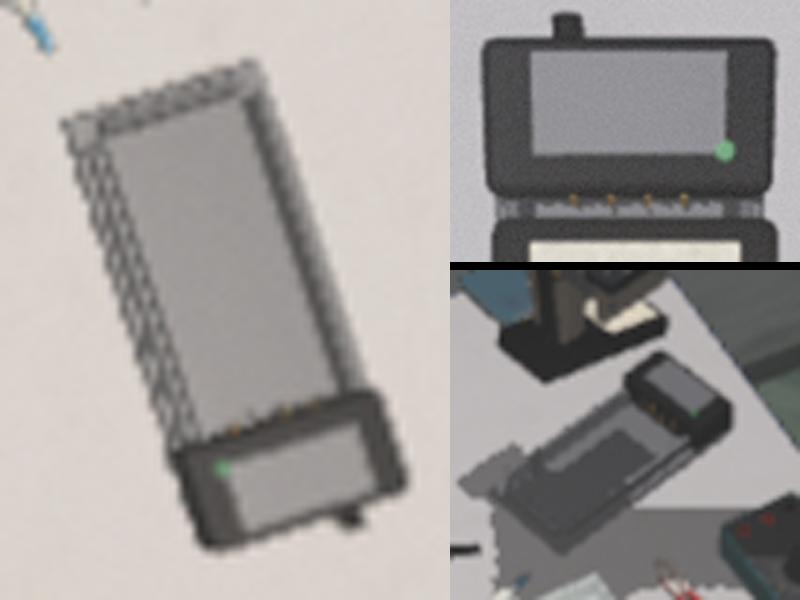

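Request:
send_rows:
  rows:
    - [0.003,-0.001,0.015,0]
    - [0.007,-0.002,0.045,0]
    - [0.011,-0.0025,0.08,0]
    - [0.0128,-0.0025,0.11,0]
    - [0.0128,-0.0025,0.125,0]

```text
time: 14.22
tool_pos: [0.4943, -0.2233, 0.1046]
ee_rot: [3.139, -0.003, -2.856]
force: [-0.0, -0.2, -2.1]
gripper_width: 0.122
grasp_force: 25.0
```

Request:
send_rows:
  rows:
    - [0,0,0.01,0]
    - [0,0,0.02,0]
    - [0,0,0.025,0]
    - [0,0,0.028,0]
    - [0,0,0.03,0]

```text
time: 14.63
tool_pos: [0.4969, -0.2239, 0.0837]
ee_rot: [-3.141, 0.001, -2.855]
force: [0.3, 0.5, -2.0]
gripper_width: 0.129
grasp_force: 25.0
```

```bash
python3 - <<'E'
from h import *
np.set_printoptions(precision=4,suppress=True)
s=r.sense(); print(s["time"],s["tool_pos"],s["ee_rot"],s["force"])
p=r.snapshot("wrist")
a=np.radians(16.5);u=np.array([np.cos(a),np.sin(a)]);v=np.array([-u[1],u[0]]);c=np.array([.4765,-.2287])
P=np.array([[*at_depth(p,(x,y))] for y in range(0,235) for x in range(200,430) if p["z_map"][y,x]>0])
t=(P[:,:2]-c)@u*1000;w=(P[:,:2]-c)@v*1000;z=P[:,2]*1000
k=(t<-66)&(t>-125)&(z>26)&(z<36)&(abs(w)<55);print("blk",np.percentile(t[k],[50,98,99.5]),np.percentile(w[k],[.5,99.5]))
k=(t>-66)&(t<-5)&(z>32)&(z<70)&(abs(w)<40);print("pack",np.percentile(t[k],[.2,.5,2]),np.percentile(w[k],[.5,50,99.5]),np.polyfit(t[k],z[k],1))
print((s["tool_pos"][:2]-c)@u,(s["tool_pos"][:2]-c)@v)
E
```

```text
14.6333 [ 0.4969 -0.2239  0.0837] [-3.1409  0.0011 -2.8553] [ 0.2603  0.5037 -2.0195]
blk [-91.5288 -70.1051 -69.5354] [-45.0513  45.1088]
pack [-65.7527 -65.7202 -64.6417] [-28.1853  -0.5758  27.071 ] [ 0.3013 61.1825]
0.020926038476692894 -0.0011480444118437247
```

Request:
send_rows:
  rows:
    - [0,0,0.003,0]
    - [0,0,0.007,0]
    - [0,0,0.011,0]
    - [0,0,0.014,0]
    - [0,0,0.016,0]

```text
time: 15.1
tool_pos: [0.4961, -0.2236, 0.0701]
ee_rot: [3.141, -0.0, -2.855]
force: [-0.5, 0.1, -2.4]
gripper_width: 0.123
grasp_force: 25.0
```

Request:
send_rows:
  rows:
    - [0,0,0.001,0]
    - [0,0,0.0015,0]
    - [0,0,0.002,0]
    - [0,0,0.0025,0]
    - [0,0,0.0025,0]

```text
time: 15.52
tool_pos: [0.4964, -0.2237, 0.0686]
ee_rot: [-3.141, 0.0, -2.855]
force: [-0.2, 0.2, -1.6]
gripper_width: 0.13
grasp_force: 25.0
```

Request:
send_rows:
  rows:
    - [0,0,0,0]
    - [-0.001,0,0.002,0]
    - [-0.002,0,0.0045,0]
    - [-0.003,0,0.007,0]
    - [-0.004,0,0.01,0]
  grip_force: 8

```text
time: 15.93
tool_pos: [0.5002, -0.2227, 0.0606]
ee_rot: [-3.141, 0.001, -2.855]
force: [2.1, 0.4, -0.1]
gripper_width: 0.125
grasp_force: 8.0
```

Request:
send_rows:
  rows:
    - [-0.001,0,0.003,0]
    - [-0.002,0,0.006,0]
    - [-0.003,0,0.009,0]
    - [-0.0035,0,0.012,0]
    - [-0.004,0,0.014,0]

```text
time: 16.35
tool_pos: [0.5023, -0.2219, 0.0488]
ee_rot: [3.141, -0.0, -2.855]
force: [1.3, 0.7, -0.4]
gripper_width: 0.129
grasp_force: 8.0
```

```bash
cat > m.py <<'E'
from h import *
np.set_printoptions(precision=4,suppress=True)
s=r.sense(); print(s["time"],s["tool_pos"],s["ee_rot"],s["force"],s["gripper_width"])
p=r.snapshot("wrist")
a=np.radians(16.5);u=np.array([np.cos(a),np.sin(a)]);v=np.array([-u[1],u[0]]);c=np.array([.4765,-.2287])
P=np.array([[*at_depth(p,(x,y))] for y in range(0,235) for x in range(200,430) if p["z_map"][y,x]>0])
t=(P[:,:2]-c)@u*1000;w=(P[:,:2]-c)@v*1000;z=P[:,2]*1000
k=(t>-69)&(t<0)&(z>20)&(z<60)&(abs(w)<27);print("pack",np.percentile(t[k],[.2,.5,2]),np.percentile(w[k],[.5,50,99.5]),np.polyfit(t[k],z[k],1))
print((s["tool_pos"][:2]-c)@u,(s["tool_pos"][:2]-c)@v)
E
python3 m.py
```

```text
16.35 [ 0.5023 -0.2219  0.0488] [ 3.1414 -0.0003 -2.8553] [ 1.2563  0.6795 -0.3945] 0.12900995268249907
pack [-68.6072 -67.7014 -66.0692] [-26.7204  -0.1618  26.6195] [ 0.0685 31.4274]
0.02668252485114119 -0.0007719371326194856
```

Request:
send_rows:
  rows:
    - [-0.001,0,0.002,0]
    - [-0.002,0,0.004,0]
    - [-0.003,0,0.006,0]
    - [-0.004,0,0.0075,0]
    - [-0.004,0,0.008,0]

```text
time: 16.82
tool_pos: [0.5048, -0.2211, 0.0429]
ee_rot: [3.141, -0.001, -2.856]
force: [-4.3, 0.4, 7.2]
gripper_width: 0.129
grasp_force: 8.0
```

```bash
python3 m.py
```

```text
16.8167 [ 0.5048 -0.2211  0.0429] [ 3.1408 -0.0015 -2.8557] [-4.2793  0.358   7.1937] 0.12887288620817158
pack [-68.8566 -68.2692 -65.0102] [-26.7111  -0.0765  26.6782] [ 0.008  27.3137]
0.029247568211821433 -0.000750585503374481
```

Request:
send_rows:
  rows:
    - [0.001,0,-0.001,0]
    - [0.001,0,-0.001,0]
    - [0.001,0,-0.001,0]
    - [0.001,0,-0.001,0]
    - [0.001,0,-0.001,0]
  fingers: 0.4

```text
time: 17.28
tool_pos: [0.505, -0.2212, 0.0437]
ee_rot: [-3.141, 0.0, -2.855]
force: [-0.9, -0.2, -0.1]
gripper_width: 0.301
grasp_force: 0.0
```

Request:
send_rows:
  rows:
    - [0,0,-0.01,0]
    - [0,0,-0.03,0]
    - [0,0,-0.07,0]
    - [0,0,-0.11,0]
    - [0,0,-0.14,0]

```text
time: 17.7
tool_pos: [0.5053, -0.2215, 0.1585]
ee_rot: [-3.14, 0.002, -2.856]
force: [0.4, 0.1, 0.1]
gripper_width: 0.301
grasp_force: 0.0
```

Request:
send_rows:
  rows:
    - [0,0,-0.02,0]
    - [0,0,-0.04,0]
    - [0,0,-0.05,0]
    - [0,0,-0.05,0]
    - [0,0,-0.05,0]
  fingers: 1

```text
time: 18.12
tool_pos: [0.5046, -0.2211, 0.1957]
ee_rot: [-3.141, 0.0, -2.855]
force: [0.5, 0.4, -0.5]
gripper_width: 0.007
grasp_force: 0.0
```

```bash
sed -i 's/t<0)&(z>20)/t<68)\&(z>20)/;s/range(0,235)/range(0,300)/' m.py; cat >> m.py <<'E'
k=(t>-68)&(t<68)&(z>15)&(z<31)&(abs(w)<33);d=np.percentile(t[k],[.3,99.7]);print("body ends",d)
for n in ("pack_center","pack_rib","charger_bay"):
  for d in r.place_of(p,n)[:1]:
    q=at_z(p,d["xy"],.028); print(n,d["confidence"],(q[:2]-c)@u*1000,(q[:2]-c)@v*1000,at_depth(p,d["xy"])[2])
save(p,"w8"); plan([.5015,.353,.205],172.5,5)
E
python3 m.py
```

```text
18.1167 [ 0.5046 -0.2211  0.1957] [-3.1414  0.0004 -2.8554] [ 0.4608  0.4007 -0.4988] 0.006710897193310786
pack [-67.5214 -66.5601 -63.7202] [-26.6809  -0.0525  26.7283] [ 0.0201 27.8562]
0.029125218679909342 -0.0007511093952958829
body ends [-66.6122  64.0569]
pack_center 0.79 1.7112360701943004 1.4663101469824134 0.027070479890791477
pack_rib 0.58 32.18552263475056 0.4902314176402459 0.036786477101698245
call 0 final row [-0.0399  0.1378 -0.0026] spin 0.159
call 1 final row [-0.0283  0.1407 -0.0026] spin 0.159
call 2 final row [-0.0165  0.1425 -0.0026] spin 0.159
call 3 final row [-0.0045  0.1434 -0.0026] spin 0.159
call 4 final row [ 0.0074  0.1433 -0.0026] spin 0.159
```

View pics/w8.png

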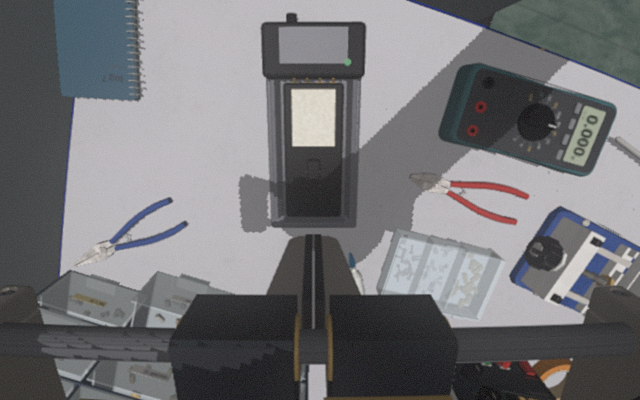

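```bash
python3 - <<'E'
from h import *
plan([.428,.3615,.2],172.5,5)
E
```

```text
call 0 final row [-0.0229  0.1451 -0.0014] spin 0.159
call 1 final row [-0.0107  0.1465 -0.0014] spin 0.159
call 2 final row [ 0.0015  0.1468 -0.0014] spin 0.159
call 3 final row [ 0.0138  0.1462 -0.0014] spin 0.159
call 4 final row [ 0.0259  0.1446 -0.0014] spin 0.159
```

Request:
send_rows:
  rows:
    - [-0.003,0.02,0,0.025]
    - [-0.008,0.05,-0.001,0.06]
    - [-0.013,0.08,-0.001,0.095]
    - [-0.018,0.112,-0.001,0.127]
    - [-0.023,0.145,-0.001,0.159]

```text
time: 18.73
tool_pos: [0.4889, -0.1039, 0.1956]
ee_rot: [3.141, -0.001, -2.94]
force: [-0.7, -0.1, -1.0]
gripper_width: 0.007
grasp_force: 0.0
```

Request:
send_rows:
  rows:
    - [-0.002,0.029,0,0.032]
    - [-0.004,0.058,-0.001,0.064]
    - [-0.006,0.088,-0.001,0.095]
    - [-0.008,0.117,-0.001,0.127]
    - [-0.011,0.1465,-0.001,0.159]

```text
time: 19.15
tool_pos: [0.4738, 0.0128, 0.1966]
ee_rot: [-3.142, -0.001, -3.023]
force: [0.4, -1.5, 0.4]
gripper_width: 0.004
grasp_force: 0.0
```

Request:
send_rows:
  rows:
    - [0,0.029,0,0.032]
    - [0.001,0.058,-0.001,0.064]
    - [0.001,0.088,-0.001,0.095]
    - [0.001,0.117,-0.001,0.127]
    - [0.0015,0.147,-0.001,0.159]

```text
time: 19.57
tool_pos: [0.4588, 0.1293, 0.1974]
ee_rot: [-3.141, -0.001, -3.106]
force: [1.5, -0.1, -0.7]
gripper_width: 0.007
grasp_force: 0.0
```

Request:
send_rows:
  rows:
    - [0.003,0.029,0,0.032]
    - [0.006,0.058,-0.001,0.064]
    - [0.008,0.088,-0.001,0.095]
    - [0.011,0.117,-0.001,0.127]
    - [0.014,0.146,-0.001,0.159]

```text
time: 19.98
tool_pos: [0.4433, 0.2457, 0.1981]
ee_rot: [-3.141, -0.001, 3.094]
force: [0.9, -0.3, 0.6]
gripper_width: 0.006
grasp_force: 0.0
```

Request:
send_rows:
  rows:
    - [0.006,0.033,0,0.035]
    - [0.012,0.066,-0.001,0.07]
    - [0.018,0.1,-0.001,0.11]
    - [0.024,0.13,-0.001,0.143]
    - [0.026,0.145,-0.001,0.159]

```text
time: 20.4
tool_pos: [0.4269, 0.3649, 0.1987]
ee_rot: [3.141, -0.002, 3.014]
force: [0.2, -0.2, 0.6]
gripper_width: 0.002
grasp_force: 0.0
```

Request:
send_rows:
  rows:
    - [0,0,0.02,0]
    - [0,0,0.06,0]
    - [0,0,0.1,0]
    - [0,0,0.14,0]
    - [0,0,0.155,0]

```text
time: 20.82
tool_pos: [0.4261, 0.3594, 0.0709]
ee_rot: [-3.136, -0.005, 3.012]
force: [0.1, -0.7, -1.0]
gripper_width: 0.006
grasp_force: 0.0
```

```bash
python3 - <<'E'
from h import *
np.set_printoptions(precision=4,suppress=True)
s=r.sense(); print(s["time"],s["tool_pos"],s["ee_rot"],s["force"])
plan([.428,.3615,.056],172.5,1)
E
```

```text
20.8167 [0.4261 0.3594 0.0709] [-3.1356 -0.005   3.0116] [ 0.1352 -0.6945 -0.9678]
call 0 final row [-0.002   0.0029  0.0186] spin 0.002
```

Request:
send_rows:
  rows:
    - [0,0,0.007,0]
    - [0,0,0.014,0]
    - [0,0,0.019,0]
    - [0,0,0.023,0]
    - [0,0,0.025,0]

```text
time: 21.23
tool_pos: [0.4292, 0.3621, 0.0565]
ee_rot: [3.14, 0.001, 3.011]
force: [-0.3, -0.7, -1.1]
gripper_width: 0.007
grasp_force: 0.0
```

Request:
send_rows:
  rows:
    - [0,0,0.0015,0]
    - [0,0,0.003,0]
    - [0,0,0.0045,0]
    - [0,0,0.0055,0]
    - [0,0,0.0055,0]

```text
time: 21.65
tool_pos: [0.4297, 0.3619, 0.0539]
ee_rot: [3.14, 0.002, 3.011]
force: [-2.6, -3.7, 16.5]
gripper_width: 0.007
grasp_force: 8.3
```

Request:
send_rows:
  rows:
    - [-0.005,0,0,0]
    - [-0.015,0,0,0]
    - [-0.028,0,0,0]
    - [-0.041,0,0,0]
    - [-0.054,0,0,0]

```text
time: 22.07
tool_pos: [0.4725, 0.3559, 0.054]
ee_rot: [3.141, 0.001, 3.011]
force: [-3.7, -4.1, 15.7]
gripper_width: 0.006
grasp_force: 8.1
```

Request:
send_rows:
  rows:
    - [-0.013,0,0,0]
    - [-0.027,0,0,0]
    - [-0.041,0,0,0]
    - [-0.055,0,0,0]
    - [-0.067,0,0,0]

```text
time: 22.48
tool_pos: [0.5239, 0.349, 0.0538]
ee_rot: [-3.141, -0.003, 3.01]
force: [-18.9, -0.7, 22.5]
gripper_width: 0.003
grasp_force: 11.9
```

Request:
send_rows:
  rows:
    - [-0.001,0,0,0]
    - [-0.002,0,0,0]
    - [-0.003,0,0,0]
    - [-0.003,0,0,0]
    - [-0.003,0,0,0]

```text
time: 22.9
tool_pos: [0.5243, 0.3492, 0.0539]
ee_rot: [-3.14, -0.004, 3.012]
force: [-10.1, -3.4, 19.1]
gripper_width: 0.009
grasp_force: 9.9
```

Request:
send_rows:
  rows:
    - [0.003,0,-0.005,0]
    - [0.003,0,-0.03,0]
    - [0.003,0,-0.06,0]
    - [0.003,0,-0.1,0]
    - [0.003,0,-0.13,0]

```text
time: 23.32
tool_pos: [0.525, 0.3493, 0.1577]
ee_rot: [3.14, 0.001, 3.011]
force: [0.1, 0.7, -0.3]
gripper_width: 0.005
grasp_force: 0.0
```

Request:
send_rows:
  rows:
    - [0,0,-0.02,0]
    - [0,0,-0.04,0]
    - [0,0,-0.05,0]
    - [0,0,-0.05,0]
    - [0,0,-0.05,0]

```text
time: 23.73
tool_pos: [0.5245, 0.349, 0.1952]
ee_rot: [3.141, 0.0, 3.011]
force: [0.0, -0.1, 0.3]
gripper_width: 0.006
grasp_force: 0.0
```

```bash
python3 - <<'E'
from h import *
np.set_printoptions(precision=4,suppress=True)
s=r.sense(); print(s["time"],s["tool_pos"],s["force"])
p=r.snapshot("wrist")
for n in ("cover_pad","front_lip","logger"):
  for d in r.place_of(p,n)[:1]: print(n,d["confidence"],at_z(p,d["xy"],.0428))
q=r.snapshot("top")
cv2.imwrite("pics/f9.png",cv2.cvtColor(np.vstack([p["color"][60:260,160:480],cv2.resize(q["color"][160:270,220:460],(320,147))]),cv2.COLOR_RGB2BGR))
E
```

```text
23.7333 [0.5245 0.349  0.1952] [ 0.0083 -0.1098  0.2607]
cover_pad 0.57 [0.5172 0.3513 0.0428]
front_lip 0.87 [0.5412 0.3404 0.0428]
logger 0.9 [0.4388 0.3601 0.0428]
```

View pics/f9.png

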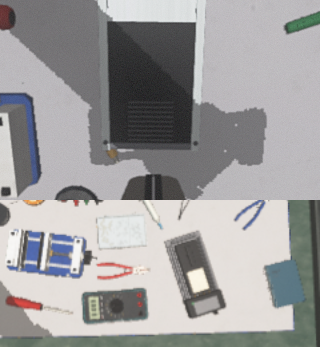

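The cover is shut flush with the front wall (ribs at about (150,120) in the crop). The battery lies in the cradle at about (197,280), and the other things are where they were.

```bash
python3 -c "
from rig import r
print(r.close_job())"
```

```text
the job is handed in; nothing more can be done
None
```

The job is handed in at about 24 s of the 61 s allowed: the battery lies flat in the charger's cradle with its contact end at the contact block, the logger's cover is fully shut, and the last picture shows nothing else on the bench moved.

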